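# Refit the clamp knob on the faceting-arm stand and lock it

## Task

The clamp knob of the faceting-arm stand has been taken off and stands on the bench. Put it on the upright shaft and, pressing lightly (never harder than about 25 N), turn it slowly until its slot drops over the shaft's cross pin and it sits fully home; then turn it clockwise to the stop to lock the arm, and let go. Leave the jar, loupe and weight where they are.

Things in the scene. Friction and masses are not known exactly. Their poses are not given: they have to be found in the camera images.
- knob: Loose black clamp knob, 105 to 170 g, upright on the bench, 69 mm tall. Origin: centre of its underside; z its axis; x along its grip bar. Two steel jaws (0 to 12 mm up) leave a slot 7.6 mm wide right across the underside along x; fluted body 40 mm diameter (12 to 39 mm). Blind bore 16 mm diameter, from the underside up to 35 mm. Half a turn leaves it the same.
- bar (a point): On the knob, 63 mm above its underside, axes as the knob's: good place to grip, by the flat sides of the grip bar, which is 50 mm long (x), 14 mm thick (y) and stands 39 to 69 mm above the underside; fingertips must stay above 40 mm.
- stand: Fixed stand: base plate 84 mm wide, black carriage block 84 x 72 x 45 mm tall with a round boss on top; a quill and a polishing lap (196 mm diameter) lie low towards its +x. Origin at bench height under the shaft axis; x along the base towards the lap, z up. From the boss rises the vertical steel shaft, 14 mm diameter, 32 mm tall, its last 4 mm tapering to 8 mm.
- seat (a point): On the shaft axis at the boss's flat top, 55 mm above the bench, axes as the stand's: where the centre of the knob's underside must end. On the cross pin the knob stops 11 mm above it, and drops those 11 mm when its slot (x) comes within about 3 degrees of the pin.
- pin_height (a point): Fixed point on the shaft axis, mid cross pin (square bar, 6 x 6 mm, 34 mm long), 8 mm above the seat; axes are the stand's, not the pin's. Shaft and pin turn stiffly (0.3 N m) from the clockwise stop (locked: pin, and fitted bar, along the stand's y) to 100 degrees counter-clockwise seen from above. Starts at an unmeasured 17 to 77 degrees counter-clockwise of locked.
- jar: Bystander: clear jar with white cap, 64 mm in diameter, 70 mm tall; origin at its underside.
- loupe: Bystander: folded black loupe, 42 x 26 x 18 mm; origin at its underside.
- weight: Bystander: steel weight with a small grip, 48 mm in diameter, 40 mm tall; origin at its underside.
There are look-alikes about, which are no part of the job. What is shaped like the knob but orange is not meant.

How it is judged (in metres and radians):
On the way, in this order (a step that is already met when the one before it is completed fails the run):
1. the knob is lifted off the bench (height (world z) of knob above 0.03 m), for 0.1 s.
2. the knob has dropped over the cross pin and sits on the seat (z of knob in the frame of stand between 0.05 and 0.0585 m and horizontal distance between knob and seat below 0.004 m and angle between knob's own z axis and vertical below 0.08 rad), for 0.1 s.
At the end, for the whole second after the job is handed in: The knob sits fully home on the shaft (underside within 3.5 mm of the seat, centre within 4 mm of the axis, upright within 5 degrees), turned to the locked stop (its bar within 11 degrees of the stand's y direction), at rest and released (all of step 2 and angle between the x axis of knob and the y axis of stand, either way round below 0.2 rad and linear speed of knob below 0.01 m/s and angular speed of knob below 0.1 rad/s); the robot touches nothing.
It fails at once if the knob is pressed against the stand with more than 35 N before it has dropped home (underside still more than 5 mm above the seat) (contact force between knob and stand above 35 N and horizontal distance between knob and seat below 0.05 m and z of knob in the frame of stand above 0.06 m).
It fails at once if the jar is moved by more than 20 mm (distance of jar from where it was at the start of the episode above 0.02 m).
It fails at once if the loupe is moved by more than 20 mm (distance of loupe from where it was at the start of the episode above 0.02 m).
It fails at once if the weight is moved by more than 20 mm (distance of weight from where it was at the start of the episode above 0.02 m).
It also fails if it takes over 69 s, if anything falls off the work surface, if the arm or the gripper's body presses on something with over 40 N, if the wrist force passes 120 N, or if a joint passes its speed limit or range.

## Robot

A 6-joint arm with a two-finger parallel gripper is mounted at the origin on the work surface. World frame = base frame: x ahead of the robot, y to its left, z up, the work surface at z = 0. Lengths are in mm, angles in rad, forces in N, time in s.
With the tool pointing down it reaches from about 300 to 775 mm from the base axis. Payload 14.6 kg.
Tool frame: the origin (TCP) lies between the finger pads; the fingertips stand 11 mm ahead of it and the grasp point (between the pads) lies 8 mm behind it; z points along the fingers, y is the direction in which the jaws open and shut (so a half turn about z gives the same grasp; the last joint's range is limited). The gripper opens to 94 mm and grips with 3 to 60 N. Pads are 16 mm wide; open, the fingers measure 119 mm over their backs; the gripper's body (75 mm by 177 mm) begins 78 mm behind the grasp point.
Start: joints at [1.264, 0.3, 1.521, -0, 1.321, -0.067], TCP at [130.628, 534.253, 216.446] pointing down, gripper open.
Joint ranges: [-3.03, 3.03], [-0.79, 2.21], [0.23, 2.52], [-1.04, 4.18], [0, 3.07], [-2.55, 2.55]. Speed limits (rad/s): [2.22, 2.22, 2.57, 3.14, 3.14, 3.14].

## Interface

Orientations are given as [roll, pitch, yaw] about the fixed x, y, z axes, in that order (R = Rz(yaw) Ry(pitch) Rx(roll)).
In Python, from cell import * gives the robot as it stands.
- The arm moves only by the tool arm_command, never from a script. Its argument "deltas" is a list of rows, each an object with "xyz": the shift along the world's x, y, z in m, a list of three; "turn": the turn, a rotation vector about the world's x, y, z in rad, a list of three. A call has 1 to 12 rows; each row shifts and turns the commanded pose from where the row before left it; what a row does not reach is not made up. A row lasts 1/8 s, in which the tool goes at most 62.5 mm and 10.7 degrees, less where a joint would pass 70% of its speed; a pose out of reach is approached as far as the arm can. A call with a gripper value outside its range is refused whole. "gripper" is the closure, from 0 (fully open) to 1 (shut), set as the call begins (left out, the last holds). The fingers move at their own pace and stop on an object; "force" is the grip in N (left out, the last holds). Time passes only in rows, so rows that do not move let the fingers close. It gives the time, the measured TCP pose, the force and the opening at its end, in the units of the state.
- read_state(): the state, without advancing time (a new reading comes with each control period).
- camera(name): name is "side" or "top" or "wrist"; returns a dict with "color" (420x560x3 uint8, red, green, blue), "fx", "fy", "cx", "cy" (pixels), "rvec" (rotation vector, rad) and "tvec" (3), from world to camera coordinates, as OpenCV has them; the wrist camera has in their place "mount" (4x4, takes a point from camera to tool coordinates, whose origin is the TCP and whose axes are the flange's). Camera axes: x right, y down, z forward; pixel columns grow to the right and rows downward; lengths in mm; the calibration is good to about 2 mm. A picture is of the moment at which its call begins: read the wrist's pose just before it. There is no depth.
- sign_off(): hands the job in, once; it reports no verdict.
The state is a dict: "clock": time; "joints": joint angles; "qd": joint speeds; "effort": joint torques, N m; "eef_pos": TCP position; "eef_rot": TCP orientation; "wrist_force": force on the tool from outside, world axes, zero at the start; "moment": the same for the moment, N m; "finger_gap": finger opening in mm.
Only numpy, scipy, OpenCV 4.12 (cv2) and the standard library are available. Lean on these libraries where they do the work, as an engineer would, in place of code of your own. Each camera call takes 0.05 s, during which the arm holds its last target.

## Working session

There is one attempt and no reset: what is moved stays moved. The work goes in short steps, Python scripts to look and compute and a tool call to move; the robot and the scene stay as the last step left them, time stands still between calls to the robot, and variables do not carry over. Pictures are saved under pics/ and viewed, and the job is handed in when it is done.

Besides the shell and the picture viewer there is one more tool, called after "Call:" by a JSON object that holds its "api" and its "payload". arm_command: Moves the arm, as the interface text tells. Its arguments: {"type":"object","properties":{"deltas":{"type":"array","items":{"type":"object","properties":{"xyz":{"type":"array","items":{"type":"number"}},"turn":{"type":"array","items":{"type":"number"}}}}},"gripper":{"type":"number"},"force":{"type":"number"}},"required":["deltas"]}

```bash
mkdir -p pics; python3 - <<'E'
from cell import *
import cv2
s=read_state(); print(s)
for n in("side","top","wrist"):
    c=camera(n); cv2.imwrite(f"pics/{n}0.png",c["color"][:,:,::-1]); print(n,{k:v for k,v in c.items() if k!="color"})
E
```

```text
{'clock': 0.0, 'joints': array([ 1.26440536e+00,  3.00482146e-01,  1.52157338e+00, -2.07675788e-05,
        1.32070116e+00, -6.65923954e-02]), 'qd': array([ 3.63195425e-04,  6.51463063e-04,  1.53731597e-03, -3.62169950e-04,
       -1.98333951e-05, -5.09925471e-04]), 'effort': array([ 2.36655571e-03, -5.31807518e+01, -3.52739561e+01,  7.09346076e-02,
        2.43303092e-02, -9.79320271e-05]), 'eef_pos': array([130.55773856, 534.02428599, 215.88352194]), 'eef_rot': array([-3.14042986e+00, -5.73879393e-05,  2.90179920e+00]), 'wrist_force': array([ 0.46610423,  0.07165793, -0.25580129]), 'moment': array([-0.04442659,  0.00384726, -0.04749869]), 'finger_gap': 93.76602480681966}
side {'fx': 401.324859349965, 'fy': 401.324859349965, 'cx': 281.5499771746328, 'cy': 210.9364829280509, 'rvec': array([ 2.23657465, -0.87220488,  0.33571409]), 'tvec': array([-412.99680039,  303.45777303,  727.24904782])}
top {'fx': 382.32311452444685, 'fy': 382.32311452444685, 'cx': 284.12928516499477, 'cy': 216.20795167159892, 'rvec': array([ 2.16299042, -2.12086869,  0.09102113]), 'tvec': array([-18.11022126, 529.21935233, 823.44363833])}
wrist {'fx': 321.8264294455344, 'fy': 321.8264294455344, 'cx': 270.53885187691515, 'cy': 211.72423479812792, 'mount': array([[ 5.28076526e-04, -9.73452315e-01, -2.28889300e-01,
         6.72489415e+01],
       [ 9.99999744e-01,  6.24797062e-04, -3.50098306e-04,
         1.22532270e+00],
       [ 4.83813368e-04, -2.28889056e-01,  9.73452395e-01,
        -1.67329344e+02],
       [ 0.00000000e+00,  0.00000000e+00,  0.00000000e+00,
         1.00000000e+00]])}
```

View pics/side0.png

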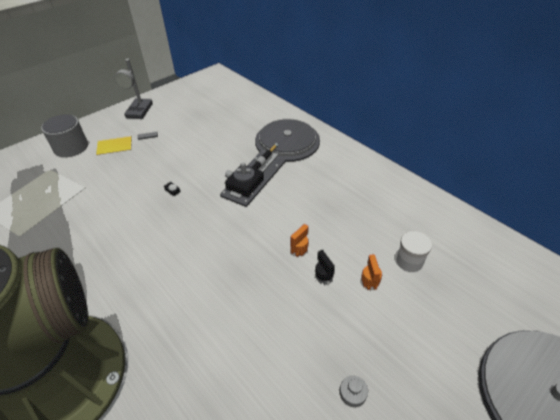

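View pics/top0.png

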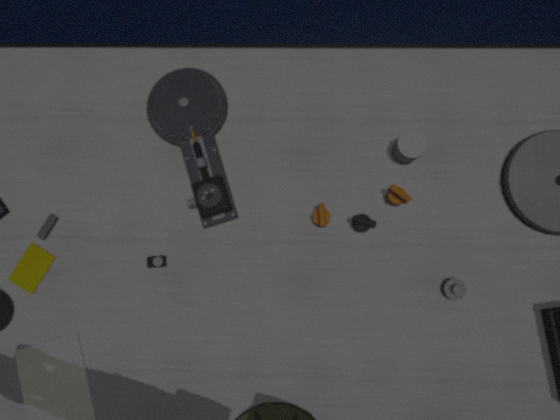

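View pics/wrist0.png

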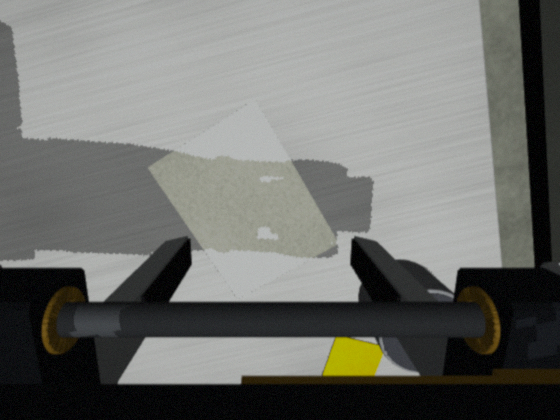

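The top view shows the black knob near (362,223) between two orange look-alikes, and the stand's boss near (209,193). The side view shows the knob near (325,267) and the boss near (243,178). I'll zoom in and triangulate.

```bash
cat > h.py <<'E'
import numpy as np, cv2
from cell import *
from scipy.spatial.transform import Rotation as R
def save(c,n): cv2.imwrite(f"pics/{n}.png",c["color"][:,:,::-1])
def cam(c,s=None):
    """returns Rwc (cam->world), origin"""
    if "mount" in c:
        M=np.eye(4); M[:3,:3]=R.from_euler('xyz',s["eef_rot"]).as_matrix(); M[:3,3]=s["eef_pos"]
        T=M@c["mount"]; return T[:3,:3],T[:3,3]
    Rm=R.from_rotvec(c["rvec"]).as_matrix(); return Rm.T,-Rm.T@c["tvec"]
def onplane(c,px,z,s=None):
    A,o=cam(c,s); px=np.atleast_2d(px).astype(float)
    d=np.c_[(px[:,0]-c["cx"])/c["fx"],(px[:,1]-c["cy"])/c["fy"],np.ones(len(px))]@A.T
    return o+d*((z-o[2])/d[:,2])[:,None]
def proj(c,p,s=None):
    A,o=cam(c,s); q=(np.atleast_2d(p)-o)@A; return np.c_[q[:,0]/q[:,2]*c["fx"]+c["cx"],q[:,1]/q[:,2]*c["fy"]+c["cy"]]
E
python3 - <<'E'
from h import *
c=camera("top");d=camera("side")
print(onplane(c,[[362,223],[375,224]],63), onplane(c,[[209,193]],60), onplane(c,[[209,193]],87))
print(onplane(d,[[322,257]],69),onplane(d,[[243,178]],60))
def crop(im,x,y,w,h,k): return cv2.resize(im[y:y+h,x:x+w],None,fx=k,fy=k,interpolation=cv2.INTER_CUBIC)
a=crop(c["color"],320,190,80,60,5);b=crop(c["color"],170,150,80,90,5)
e=crop(d["color"],290,235,80,60,5);f=crop(d["color"],210,140,80,90,5)
m=np.hstack([np.vstack([a,b]),np.vstack([e,f])]); m=np.clip(m.astype(float)*1.7,0,255).astype('uint8')
m=cv2.resize(m,(640,600))
cv2.imwrite("pics/crop1.png",m[:,:,::-1])
E
```

```text
[[ 514.006991   -175.50752031   63.        ]
 [ 512.36382956 -203.03040564   63.        ]] [[574.44659074 157.26991104  60.        ]] [[569.58210585 150.79513272  87.        ]]
[[ 513.97288024 -173.68217276   69.        ]] [[554.04709007 138.15386987  60.        ]]
```

View pics/crop1.png

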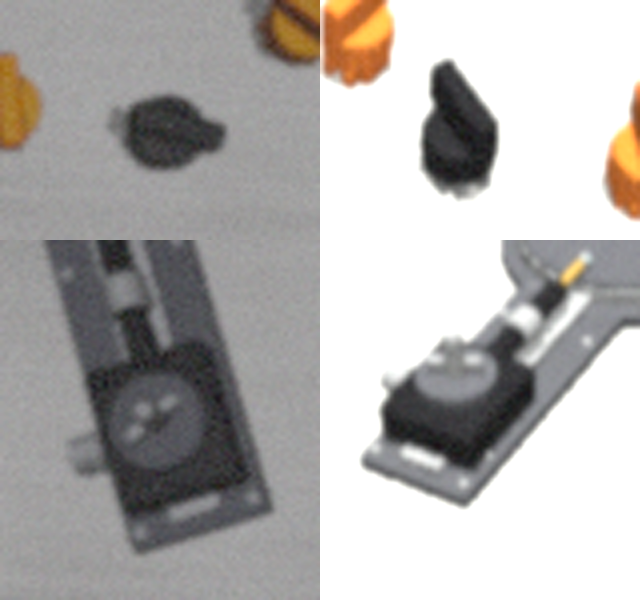

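Call:
{"api": "arm_command", "payload": {"deltas": [{"xyz":[0.036,-0.032,0.002],"turn":[0,0,-0.108]},{"xyz":[0.036,-0.032,0.002],"turn":[0,0,-0.108]},{"xyz":[0.036,-0.032,0.002],"turn":[0,0,-0.108]},{"xyz":[0.036,-0.032,0.002],"turn":[0,0,-0.108]},{"xyz":[0.036,-0.032,0.002],"turn":[0,0,-0.108]},{"xyz":[0.036,-0.032,0.002],"turn":[0,0,-0.108]},{"xyz":[0.036,-0.032,0.002],"turn":[0,0,-0.108]},{"xyz":[0.036,-0.032,0.002],"turn":[0,0,-0.108]},{"xyz":[0.036,-0.032,0.002],"turn":[0,0,-0.108]},{"xyz":[0.036,-0.032,0.002],"turn":[0,0,-0.108]},{"xyz":[0.036,-0.032,0.002],"turn":[0,0,-0.108]},{"xyz":[0.036,-0.032,0.002],"turn":[0,0,-0.108]}], "gripper": 0}}

```text
clock: 1.75
eef_pos: [563.6, 149.0, 240.5]
eef_rot: [-3.141, -0.0, 1.602]
wrist_force: [0.5, 0.6, 0.1]
finger_gap: 93.7
```

Call:
{"api": "arm_command", "payload": {"deltas": [{"xyz":[0,0,0]},{"xyz":[0,0,0]},{"xyz":[0,0,0]}]}}

```text
validation failed for argument at $.de...
```

```bash
python3 - <<'E'
from h import *
s=read_state(); c=camera("wrist"); save(c,"w1"); print(s["clock"],s["eef_pos"],s["eef_rot"],s["joints"],s["qd"])
import pickle; pickle.dump((s,c),open("w1.pkl","wb"))
E
```

```text
1.75 [563.64974621 149.02921417 240.45293141] [-3.14149177e+00 -3.93072591e-05  1.60217228e+00] [1.95642691e-01 3.57474591e-01 1.38902972e+00 5.61385288e-05
 1.39518144e+00 1.64256921e-01] [-5.49471468e-01  4.51552963e-01 -6.33737553e-01  1.02394361e-04
  1.77459356e-01  3.08379184e-01]
```

View pics/w1.png

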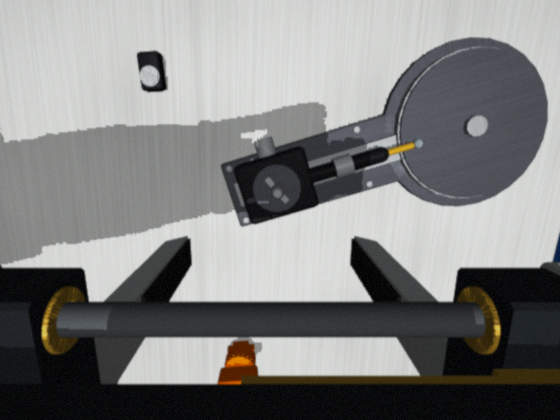

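Call:
{"api": "arm_command", "payload": {"deltas": [{"xyz":[0,0.015,-0.03],"turn":[0,0,0]},{"xyz":[0,0.015,-0.03],"turn":[0,0,0]},{"xyz":[0,0,0],"turn":[0,0,0]},{"xyz":[0,0,0],"turn":[0,0,0]},{"xyz":[0,0,0],"turn":[0,0,0]}]}}

```text
clock: 2.42
eef_pos: [563.1, 179.9, 181.9]
eef_rot: [3.14, -0.0, 1.605]
wrist_force: [-0.5, 0.1, -1.0]
finger_gap: 94.2
```

```bash
cat > shot.py <<'E'
import sys
from h import *
import pickle
n=sys.argv[1]
s=read_state(); c=camera("wrist"); save(c,n); print(s["clock"],s["eef_pos"],s["eef_rot"],s["joints"].round(3),abs(s["qd"]).max())
pickle.dump((s,c),open(n+".pkl","wb"))
if len(sys.argv)>2:
    x,y,w,h=map(int,sys.argv[2:6]); k=min(800/w,600/h)
    cv2.imwrite(f"pics/{n}c.png",cv2.resize(c["color"][y:y+h,x:x+w,::-1],None,fx=k,fy=k,interpolation=cv2.INTER_CUBIC)); print("k",k)
E
python3 shot.py w2 180 100 240 180
```

```text
2.425 [563.12894207 179.93111666 181.91872145] [ 3.13955421e+00 -3.90603013e-04  1.60540864e+00] [ 0.247  0.419  1.442 -0.     1.279  0.213] 0.00541511151317591
k 3.3333333333333335
```

View pics/w2c.png

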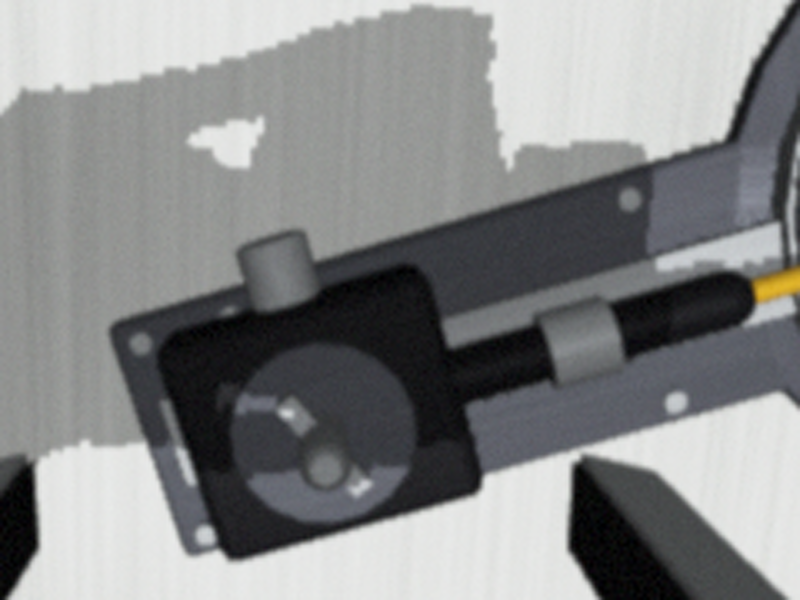

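```bash
python3 - <<'E'
from h import *
import pickle
s,c=pickle.load(open("w2.pkl","rb"))
f=lambda p:np.array([[180+x/3.3333,100+y/3.3333] for x,y in p])
P=lambda p,z:onplane(c,f(p),z,s)[:,:2]
print("top",P([(326,467)],87)); print("boss",P([(323,433)],55))
e=P([(288,410),(364,488)],65); print("pin",e,e.mean(0),np.linalg.norm(e[1]-e[0]),np.degrees(np.arctan2(*(e[1]-e[0])[::-1])))
for q in [[(480,472),(790,392)],[(320,275),(740,145)]]:
    e=P(q,8); print("edge",e,np.degrees(np.arctan2(*(e[1]-e[0])[::-1])))
e=P([(240,555),(480,490)],50);print(np.degrees(np.arctan2(*(e[1]-e[0])[::-1])))
E
```

```text
top [[569.30181109 160.93317569]]
boss [[569.19823422 160.53031944]]
pin [[559.0137864  169.71948903]
 [580.96052984 147.89406393]] [569.98715812 158.80677648] 30.951716080289927 -44.84120020919968
edge [[623.6886687  134.91159394]
 [723.44101298 165.99947638]] 17.309679041497425
edge [[567.65698754 199.22480226]
 [696.79025644 244.49394579]] 19.318698324607954
18.09880963756097
```

The wrist view shows the shaft top at about (278,240), the boss circle at (277,230) and the pin running from upper left to lower right. That puts the shaft axis at (569.2,160.7), the pin at about 135° in world axes and stand y at about 108°. Next I'll look at the knob.

Call:
{"api": "arm_command", "payload": {"deltas": [{"xyz":[-0.005,-0.034,0.0],"turn":[0,0,0]},{"xyz":[-0.005,-0.034,0.0],"turn":[0,0,0]},{"xyz":[-0.005,-0.034,0.0],"turn":[0,0,0]},{"xyz":[-0.005,-0.034,0.0],"turn":[0,0,0]},{"xyz":[-0.005,-0.034,0.0],"turn":[0,0,0]},{"xyz":[-0.005,-0.034,0.0],"turn":[0,0,0]},{"xyz":[-0.005,-0.034,0.0],"turn":[0,0,0]},{"xyz":[-0.005,-0.034,0.0],"turn":[0,0,0]},{"xyz":[-0.005,-0.034,0.0],"turn":[0,0,0]},{"xyz":[-0.005,-0.034,0.0],"turn":[0,0,0]},{"xyz":[0,0,0],"turn":[0,0,0]},{"xyz":[0,0,0],"turn":[0,0,0]}]}}

```text
clock: 3.98
eef_pos: [512.7, -159.5, 180.8]
eef_rot: [3.141, 0.0, 1.606]
wrist_force: [-0.1, 1.0, -0.2]
finger_gap: 93.8
```

```bash
python3 shot.py w3 180 130 240 180
python3 - <<'E'
from h import *
for n in("top","side"):
    c=camera(n); print(n,proj(c,[[569.2,160.7,87],[569.2,160.7,55]]))
    u,v=proj(c,[[569.2,160.7,70]])[0].astype(int)
    im=np.clip(c["color"][v-30:v+30,u-40:u+40].astype(float)*1.6,0,255).astype('uint8'); print(u-40,v-30)
    cv2.imwrite(f"pics/st_{n}.png",cv2.resize(im[:,:,::-1],None,fx=6,fy=6,interpolation=cv2.INTER_CUBIC))
E
cd pics; python3 -c "
import cv2,numpy as np;cv2.imwrite('st.png',np.vstack([cv2.imread('st_top.png'),cv2.imread('st_side.png')])[:, :])
a=cv2.imread('st.png');cv2.imwrite('st.png',cv2.resize(a,(400,600)))"
```

```text
3.975 [ 512.72023062 -159.48704957  180.8424369 ] [3.14102201e+00 9.81319158e-05 1.60550607e+00] [-0.37   0.302  1.603  0.     1.235 -0.405] 0.01547034692857099
k 3.3333333333333335
top [[204.36340656 193.10661891]
 [207.87021744 195.73058939]]
166 164
side [[241.25816723 162.86130103]
 [242.31220601 172.55938742]]
201 138
```

View pics/w3c.png

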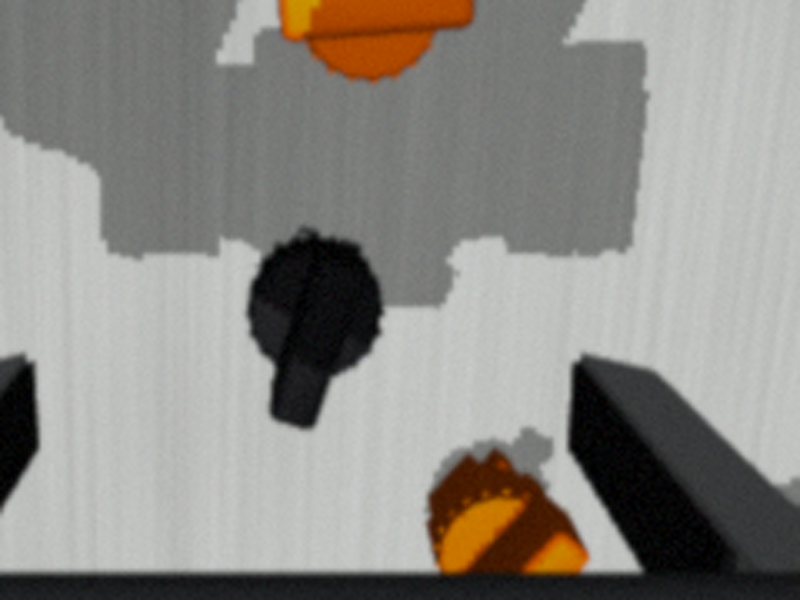

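View pics/st.png

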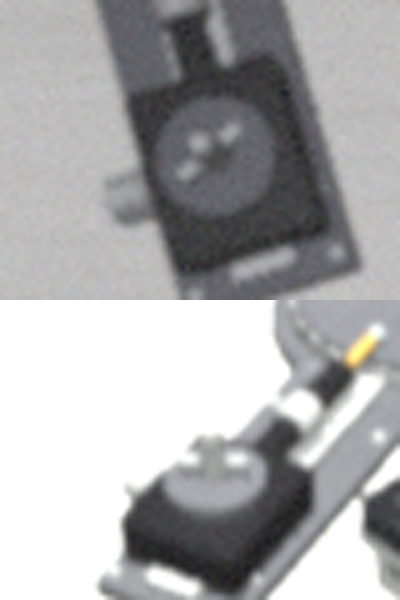

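```bash
python3 - <<'E'
from h import *
import pickle
s,c=pickle.load(open("w3.pkl","rb"))
im=c["color"][190:265,235:305].astype(float)
im=np.clip(im*3.2-5,0,255).astype('uint8')
cv2.imwrite("pics/w3k.png",cv2.resize(im[:,:,::-1],None,fx=8,fy=8,interpolation=cv2.INTER_CUBIC))
E
```

```text
(no output)
```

View pics/w3k.png

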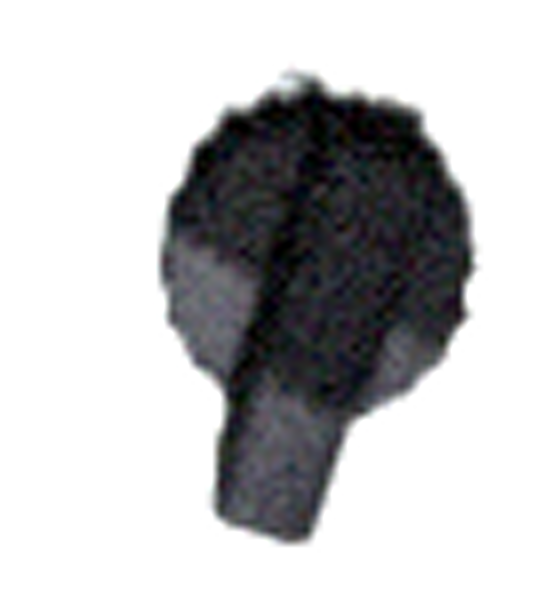

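```bash
python3 - <<'E'
from h import *
import pickle
s,c=pickle.load(open("w3.pkl","rb"))
f=lambda p:np.array([[235+x/8,190+y/8] for x,y in p])
P=lambda p,z:onplane(c,f(p),z,s)[:,:2]
b=P([(317,250)],39); print("body",b,P([(165,250),(470,250)],30),P([(317,85),(317,410)],39))
for q in [[(390,300),(308,535)],[(315,150),(240,380)]]:
    e=P(q,69); d=e[0]-e[1]; print(e,np.degrees(np.arctan2(d[1],d[0])))
end=P([(265,532)],69)[0]; 
for a in(70,72): print(end+25*np.array([np.cos(np.radians(a)),np.sin(np.radians(a))]))
E
```

```text
body [[ 516.44892758 -174.50256962]] [[ 497.22290499 -177.59461151]
 [ 536.20097298 -176.21648433]] [[ 515.65171242 -153.6200745 ]
 [ 517.24556412 -195.36990786]]
[[ 524.22969867 -172.02244471]
 [ 516.04368268 -200.48340636]] 73.95356836591249
[[ 515.12257426 -154.99699951]
 [ 507.62717907 -182.06085884]] 74.51981242581735
[ 519.62967174 -176.79929557]
[ 518.80459301 -176.51519818]
```

Call:
{"api": "arm_command", "payload": {"deltas": [{"xyz":[0.002,-0.008,-0.03],"turn":[0,0,-0.105]},{"xyz":[0.002,-0.008,-0.03],"turn":[0,0,-0.105]},{"xyz":[0,0,-0.01],"turn":[0,0,-0.105]},{"xyz":[0,0,0],"turn":[0,0,0]},{"xyz":[0,0,0],"turn":[0,0,0]}], "gripper": 0.45}}

```text
clock: 4.75
eef_pos: [517.0, -175.5, 111.2]
eef_rot: [3.141, 0.0, 1.294]
wrist_force: [0.3, 0.3, 1.2]
finger_gap: 52.3
```

```bash
python3 shot.py w4; python3 -c "
from h import *
import pickle
s,c=pickle.load(open('w4.pkl','rb'))
g=np.clip(c['color'].astype(float)*1.8,0,255).astype('uint8');save({'color':g},'w4b')
print(proj(c,[[517,-175.5,69],[517,-175.5,39]],s))"
```

```text
4.75 [ 517.02466675 -175.48102015  111.18187986] [3.14058485e+00 1.05264302e-04 1.29374213e+00] [-0.394  0.4    1.646  0.     1.095 -0.117] 0.005459765513026396
[[272.27080238 237.1794676 ]
 [272.06108324 225.24451705]]
```

View pics/w4b.png

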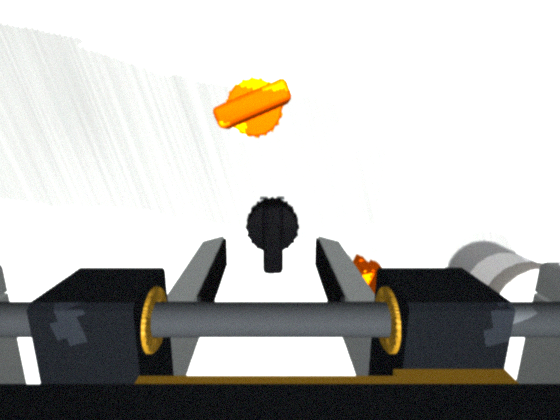

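```bash
python3 -c "
from h import *
import pickle
s,c=pickle.load(open('w4.pkl','rb'))
w=onplane(c,[[355,262],[368,285],[272,272]],40,s)
w[2]=onplane(c,[[272,272]],69,s)
print(w); print(R.from_euler('xyz',s['eef_rot']).inv().apply(w-s['eef_pos']))"
```

```text
[[ 571.96573247 -222.17229624   40.        ]
 [ 577.78833145 -244.36275038   40.        ]
 [ 509.8791264  -200.01294335   69.        ]]
[[-29.87556228  65.54528913  71.25111816]
 [-49.62717434  77.2154452   71.26495855]
 [-25.54643897  -0.20550709  42.18438353]]
```

The bar lies along tool x and is centred to within 1 mm. The orange knob is more than 65 mm off to the side. Descend and grip.

Call:
{"api": "arm_command", "payload": {"deltas": [{"xyz":[0,0,-0.02],"turn":[0,0,0]},{"xyz":[0,0,-0.02],"turn":[0,0,0]},{"xyz":[0,0,-0.0115],"turn":[0,0,0]},{"xyz":[0,0,-0.004],"turn":[0,0,0]},{"xyz":[0,0,0],"turn":[0,0,0]},{"xyz":[0,0,0],"turn":[0,0,0]}]}}

```text
clock: 5.55
eef_pos: [516.9, -175.9, 55.6]
eef_rot: [3.141, 0.0, 1.291]
wrist_force: [-1.0, -0.2, -0.0]
finger_gap: 51.5
```

Call:
{"api": "arm_command", "payload": {"deltas": [{"xyz":[0,0,0],"turn":[0,0,0]},{"xyz":[0,0,0],"turn":[0,0,0]},{"xyz":[0,0,0],"turn":[0,0,0]},{"xyz":[0,0,0],"turn":[0,0,0]},{"xyz":[0,0,0],"turn":[0,0,0]},{"xyz":[0,0,0],"turn":[0,0,0]}], "gripper": 1, "force": 30}}

```text
clock: 6.3
eef_pos: [516.5, -175.7, 54.8]
eef_rot: [-3.141, -0.0, 1.291]
wrist_force: [-0.3, 0.5, -1.6]
finger_gap: 13.7
```

Call:
{"api": "arm_command", "payload": {"deltas": [{"xyz":[0,0,0.01],"turn":[0,0,0]},{"xyz":[0,0,0.03],"turn":[0,0,0]},{"xyz":[0,0,0.04],"turn":[0,0,0]},{"xyz":[0,0,0.03],"turn":[0,0,0]},{"xyz":[0,0,0],"turn":[0,0,0]}]}}

```text
clock: 6.92
eef_pos: [517.5, -176.1, 167.4]
eef_rot: [3.137, 0.001, 1.291]
wrist_force: [-1.0, -0.0, -2.5]
finger_gap: 13.8
```

Call:
{"api": "arm_command", "payload": {"deltas": [{"xyz":[0.008,0.0245,0],"turn":[0,0,0.089]},{"xyz":[0.008,0.0245,0],"turn":[0,0,0.089]},{"xyz":[0.008,0.0245,0],"turn":[0,0,0.089]},{"xyz":[0.008,0.0245,0],"turn":[0,0,0.089]},{"xyz":[0.008,0.0245,0],"turn":[0,0,0.089]},{"xyz":[0.008,0.0245,0],"turn":[0,0,0.089]},{"xyz":[0.008,0.0245,0],"turn":[0,0,0.089]},{"xyz":[0.008,0.0245,0],"turn":[0,0,0.089]},{"xyz":[0.008,0.0245,0],"turn":[0,0,0.089]},{"xyz":[0.008,0.0245,0],"turn":[0,0,0.089]},{"xyz":[0.008,0.0245,0],"turn":[0,0,0.089]},{"xyz":[0.008,0.0245,0],"turn":[0,0,0.089]}]}}

```text
clock: 8.43
eef_pos: [612.3, 119.0, 163.3]
eef_rot: [-3.14, -0.001, 2.362]
wrist_force: [0.2, -0.3, -1.7]
finger_gap: 13.8
```

Call:
{"api": "arm_command", "payload": {"deltas": [{"xyz":[0,0,0],"turn":[0,0,0]},{"xyz":[0,0,0],"turn":[0,0,0]},{"xyz":[0,0,0],"turn":[0,0,0]}]}}

```text
clock: 8.8
eef_pos: [612.4, 117.4, 164.7]
eef_rot: [-3.141, -0.0, 2.357]
wrist_force: [0.5, 0.6, -1.5]
finger_gap: 13.7
```

```bash
python3 shot.py w5; python3 -c "
from h import *
import pickle
s,c=pickle.load(open('w5.pkl','rb'))
print(proj(c,[[569.2,160.7,87],[569.2,160.7,55]],s))"
```

```text
8.8 [612.4475332  117.43556418 164.69060406] [-3.14119328e+00 -1.81322253e-04  2.35710570e+00] [ 0.131  0.507  1.356 -0.     1.28  -0.656] 0.004244300042091398
[[270.27753878 144.97782232]
 [270.35543242 143.9450126 ]]
```

View pics/w5.png

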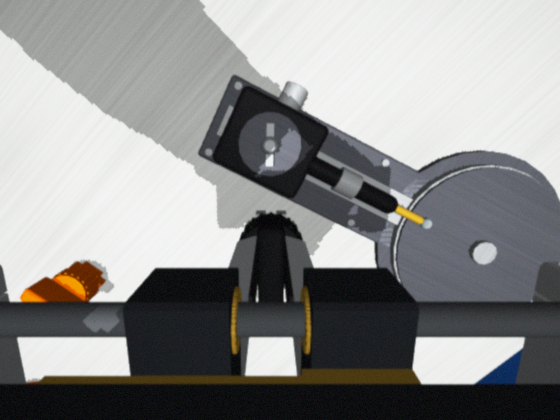

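```bash
python3 - <<'E'
from h import *
import pickle
s,c=pickle.load(open("w5.pkl","rb"))
im=c["color"][105:185,230:310].astype(float)
im=np.clip(im*1.3,0,255).astype('uint8')
cv2.imwrite("pics/w5k.png",cv2.resize(im[:,:,::-1],None,fx=7.5,fy=7.5,interpolation=cv2.INTER_CUBIC))
E
```

```text
(no output)
```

View pics/w5k.png

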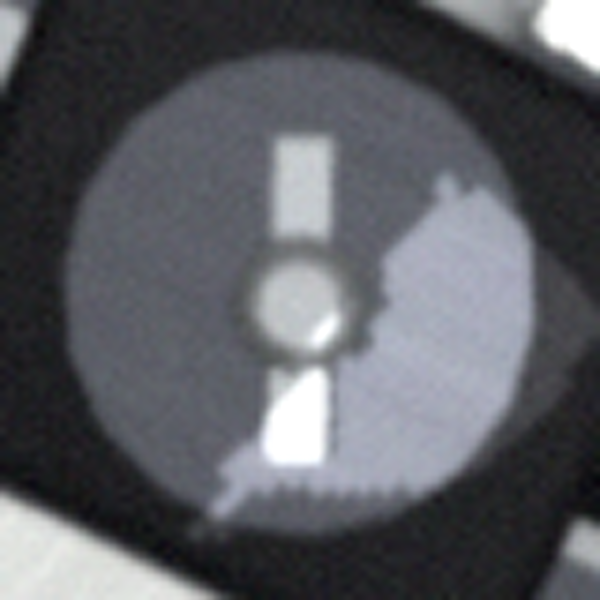

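The pin runs vertically through the shaft at (270,145), which is where the axis I triangulated earlier projects. It sits about 1.2° clockwise of the knob slot. Moving over the axis.

Call:
{"api": "arm_command", "payload": {"deltas": [{"xyz":[-0.011,0.011,0],"turn":[0,0,-0.01]},{"xyz":[-0.016,0.016,0],"turn":[0,0,-0.01]},{"xyz":[-0.016,0.016,0],"turn":[0,0,0]},{"xyz":[0,0,-0.008],"turn":[0,0,0]},{"xyz":[0,0,-0.008],"turn":[0,0,0]},{"xyz":[0,0,0],"turn":[0,0,0]},{"xyz":[0,0,0],"turn":[0,0,0]},{"xyz":[0,0,0],"turn":[0,0,0]}]}}

```text
clock: 9.85
eef_pos: [569.9, 161.1, 149.1]
eef_rot: [3.141, 0.0, 2.338]
wrist_force: [0.4, -0.2, -1.4]
finger_gap: 13.8
```

```bash
python3 - <<'E'
from h import *
s=read_state(); print(s["eef_pos"],s["eef_rot"],s["wrist_force"],s["moment"])
c=camera("side"); u,v=238,150
im=np.clip(c["color"][v-45:v+45,u-60:u+60].astype(float)*1.3,0,255).astype('uint8')
cv2.imwrite("pics/s6.png",cv2.resize(im[:,:,::-1],None,fx=6.5,fy=6.5,interpolation=cv2.INTER_CUBIC))
E
```

```text
[569.8568242  161.05179728 149.07067634] [3.14136478e+00 1.45282663e-04 2.33845087e+00] [ 0.4283152  -0.15202922 -1.4046704 ] [-0.03867053  0.02047902 -0.0504693 ]
```

View pics/s6.png

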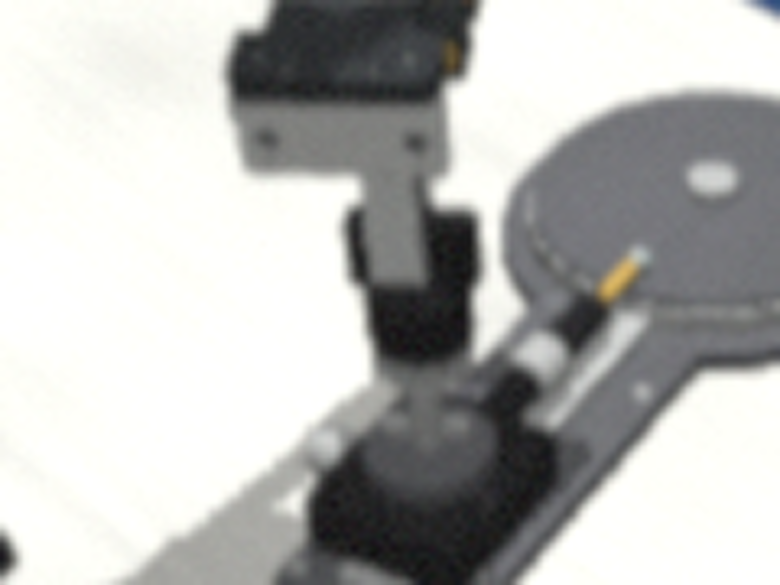

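The side view shows the knob above the shaft (knob at about (425,330) in the crop, shaft at (425,410)) and in line with it. I'll lower it gently.

Call:
{"api": "arm_command", "payload": {"deltas": [{"xyz":[-0.0005,0,-0.004],"turn":[0,0,0]},{"xyz":[0,0,-0.004],"turn":[0,0,0]},{"xyz":[0,0,-0.004],"turn":[0,0,0]},{"xyz":[0,0,0],"turn":[0,0,0]}]}}

```text
clock: 10.4
eef_pos: [568.9, 161.2, 136.5]
eef_rot: [-3.141, -0.0, 2.339]
wrist_force: [0.2, -0.1, -1.9]
finger_gap: 13.9
```

Call:
{"api": "arm_command", "payload": {"deltas": [{"xyz":[0,0,-0.002],"turn":[0,0,0]},{"xyz":[0,0,-0.002],"turn":[0,0,0]},{"xyz":[0,0,-0.002],"turn":[0,0,0]},{"xyz":[0,0,0],"turn":[0,0,0]}]}}

```text
clock: 10.9
eef_pos: [569.0, 161.2, 130.7]
eef_rot: [-3.141, -0.0, 2.339]
wrist_force: [-0.5, -2.5, -1.3]
finger_gap: 13.6
```

Call:
{"api": "arm_command", "payload": {"deltas": [{"xyz":[0,-0.0005,-0.002],"turn":[0,0,0]},{"xyz":[0,0,-0.002],"turn":[0,0,0]},{"xyz":[0,0,-0.002],"turn":[0,0,0]},{"xyz":[0,0,-0.001],"turn":[0,0,0]},{"xyz":[0,0,0],"turn":[0,0,0]}]}}

```text
clock: 11.52
eef_pos: [569.3, 160.9, 125.4]
eef_rot: [3.141, 0.0, 2.339]
wrist_force: [-7.0, -1.3, 13.7]
finger_gap: 14.0
```

Call:
{"api": "arm_command", "payload": {"deltas": [{"xyz":[0,0,-0.001],"turn":[0,0,0]},{"xyz":[0,0,-0.001],"turn":[0,0,0]},{"xyz":[0,0,-0.001],"turn":[0,0,0]},{"xyz":[0,0,0],"turn":[0,0,0]}]}}

```text
clock: 12.02
eef_pos: [568.5, 161.1, 120.8]
eef_rot: [-3.141, -0.001, 2.339]
wrist_force: [-5.6, 1.1, 0.5]
finger_gap: 13.8
```

Call:
{"api": "arm_command", "payload": {"deltas": [{"xyz":[-0.0006,0,0],"turn":[0,0,0]},{"xyz":[0,0,-0.001],"turn":[0,0,0]},{"xyz":[0,0,-0.001],"turn":[0,0,0]},{"xyz":[0,0,0],"turn":[0,0,0]}]}}

```text
clock: 12.52
eef_pos: [568.3, 160.9, 118.8]
eef_rot: [-3.141, -0.001, 2.339]
wrist_force: [-4.4, 2.4, 1.3]
finger_gap: 13.7
```

```bash
python3 - <<'E'
from h import *
s=read_state(); print(s["eef_pos"],s["eef_rot"],s["wrist_force"],s["moment"])
E
```

```text
[568.322367   160.94426751 118.80255713] [-3.14138460e+00 -5.74428002e-04  2.33884017e+00] [-4.3842547   2.37112026  1.29828557] [0.41611547 1.01364956 0.0016492 ]
```

Call:
{"api": "arm_command", "payload": {"deltas": [{"xyz":[-0.0004,0.0002,-0.001],"turn":[0,0,0]},{"xyz":[0,0,-0.001],"turn":[0,0,0]},{"xyz":[0,0,-0.001],"turn":[0,0,0]},{"xyz":[0,0,0],"turn":[0,0,0]}]}}

```text
clock: 13.02
eef_pos: [568.1, 161.0, 115.8]
eef_rot: [-3.142, -0.0, 2.339]
wrist_force: [-2.3, 2.8, 0.0]
finger_gap: 13.4
```

Call:
{"api": "arm_command", "payload": {"deltas": [{"xyz":[0,0,-0.001],"turn":[0,0,0]},{"xyz":[0,0,-0.001],"turn":[0,0,0]},{"xyz":[0,0,-0.001],"turn":[0,0,0]},{"xyz":[0,0,0],"turn":[0,0,0]}]}}

```text
clock: 13.52
eef_pos: [568.1, 161.0, 112.8]
eef_rot: [-3.141, -0.0, 2.339]
wrist_force: [-2.4, 2.0, -0.3]
finger_gap: 14.0
```

Engaged and still dropping freely. I'll continue to the seat.

Call:
{"api": "arm_command", "payload": {"deltas": [{"xyz":[0,0,-0.001],"turn":[0,0,0]},{"xyz":[0,0,-0.001],"turn":[0,0,0]},{"xyz":[0,0,-0.0005],"turn":[0,0,0]},{"xyz":[0,0,0],"turn":[0,0,0]}]}}

```text
clock: 14.02
eef_pos: [568.1, 161.0, 110.4]
eef_rot: [3.142, -0.0, 2.339]
wrist_force: [-4.0, 2.0, -0.5]
finger_gap: 13.3
```

Call:
{"api": "arm_command", "payload": {"deltas": [{"xyz":[0,0,-0.0005],"turn":[0,0,0]},{"xyz":[0,0,-0.0005],"turn":[0,0,0]},{"xyz":[0,0,0],"turn":[0,0,0]}]}}

```text
clock: 14.4
eef_pos: [568.2, 161.0, 109.8]
eef_rot: [3.141, 0.0, 2.339]
wrist_force: [-5.3, 2.0, 5.3]
finger_gap: 13.9
```

Seated: the tool z is down to 109.8, 45 mm below... the 54.8 reading plus 55, with a 5 N contact. I'll tighten the grip and turn clockwise.

Call:
{"api": "arm_command", "payload": {"deltas": [{"xyz":[0,0,0],"turn":[0,0,0]},{"xyz":[-0.0004,0,0],"turn":[0,0,0]},{"xyz":[0,0,0],"turn":[0,0,-0.04]},{"xyz":[0,0,0],"turn":[0,0,-0.04]},{"xyz":[0,0,0],"turn":[0,0,-0.04]},{"xyz":[0,0,0],"turn":[0,0,-0.04]},{"xyz":[0,0,0],"turn":[0,0,-0.04]}], "force": 55}}

```text
clock: 15.28
eef_pos: [568.2, 161.1, 109.8]
eef_rot: [3.14, 0.001, 2.138]
wrist_force: [-1.8, 1.9, 2.1]
finger_gap: 13.7
```

```bash
python3 - <<'E'
from h import *
s=read_state(); print(s["eef_pos"],s["eef_rot"],s["wrist_force"],s["moment"],s["finger_gap"])
E
```

```text
[568.23813197 161.09514412 109.76361427] [3.14009260e+00 6.94424558e-04 2.13800713e+00] [-1.84640982  1.91050673  2.09989532] [0.55197074 0.17663845 0.39322273] 13.71827822178794
```

Call:
{"api": "arm_command", "payload": {"deltas": [{"xyz":[0,0,0],"turn":[0,0,-0.04]},{"xyz":[0,0,0],"turn":[0,0,-0.04]},{"xyz":[0,0,0],"turn":[0,0,-0.04]},{"xyz":[0,0,0],"turn":[0,0,-0.04]},{"xyz":[0,0,0],"turn":[0,0,-0.03]},{"xyz":[0,0,0],"turn":[0,0,0]}]}}

```text
clock: 16.02
eef_pos: [568.6, 161.3, 109.8]
eef_rot: [3.139, 0.0, 1.949]
wrist_force: [3.7, 4.2, -0.5]
finger_gap: 13.7
```

```bash
python3 - <<'E'
from h import *
s=read_state(); print(s["eef_pos"],s["eef_rot"],s["wrist_force"],s["moment"],s["finger_gap"])
E
```

```text
[568.58890155 161.26808378 109.81705025] [3.13892433e+00 3.09189134e-04 1.94860484e+00] [ 3.66829572  4.2110426  -0.46011328] [ 0.90947818 -0.79345679  0.36378648] 13.651716199907938
```

Call:
{"api": "arm_command", "payload": {"deltas": [{"xyz":[0,0,0],"turn":[0,0,-0.02]},{"xyz":[0,0,0],"turn":[0,0,-0.02]},{"xyz":[0,0,0],"turn":[0,0,0]}]}}

```text
clock: 16.4
eef_pos: [568.7, 161.3, 109.8]
eef_rot: [3.139, 0.0, 1.909]
wrist_force: [4.8, 4.7, -1.5]
finger_gap: 13.7
```

```bash
python3 - <<'E'
from h import *
s=read_state(); print(s["eef_pos"],s["eef_rot"],s["wrist_force"],s["moment"],s["finger_gap"])
E
```

```text
[568.66026272 161.28769421 109.77852849] [3.13868951e+00 2.35646097e-04 1.90877500e+00] [ 4.78548887  4.70223556 -1.48104506] [ 1.08126214 -0.90218358  0.34804514] 13.721257977330852
```

Call:
{"api": "arm_command", "payload": {"deltas": [{"xyz":[0.0004,0.0003,0],"turn":[0,0,-0.02]},{"xyz":[0,0,0],"turn":[0,0,-0.02]},{"xyz":[0,0,0],"turn":[0,0,0]}]}}

```text
clock: 16.77
eef_pos: [568.8, 161.4, 109.8]
eef_rot: [3.14, 0.0, 1.868]
wrist_force: [3.9, 4.0, -0.4]
finger_gap: 13.4
```

```bash
python3 - <<'E'
from h import *
s=read_state(); print(s["eef_pos"],s["eef_rot"],s["wrist_force"],s["moment"],s["finger_gap"])
E
```

```text
[568.78476851 161.38699957 109.77309111] [3.13959459e+00 1.96455061e-04 1.86811278e+00] [ 3.86884948  4.03916097 -0.42140273] [ 0.78861858 -0.95098607  0.37158465] 13.377174681874159
```

Call:
{"api": "arm_command", "payload": {"deltas": [{"xyz":[0,0,0],"turn":[0,0,-0.02]},{"xyz":[0,0,0],"turn":[0,0,-0.02]},{"xyz":[0,0,0],"turn":[0,0,0]}]}}

```text
clock: 17.15
eef_pos: [568.9, 161.4, 109.8]
eef_rot: [3.139, 0.0, 1.828]
wrist_force: [6.0, 4.3, 0.4]
finger_gap: 13.2
```

```bash
python3 - <<'E'
from h import *
s=read_state(); print(s["eef_pos"],s["eef_rot"],s["wrist_force"],s["moment"],s["finger_gap"])
E
```

```text
[568.87771303 161.38416484 109.78471059] [3.13930804e+00 1.16678850e-04 1.82801534e+00] [6.03551952 4.30002461 0.36148479] [ 0.80177439 -1.1092064   0.31207858] 13.22686446801552
```

Call:
{"api": "arm_command", "payload": {"deltas": [{"xyz":[0.0004,0.0003,0],"turn":[0,0,-0.02]},{"xyz":[0,0,0],"turn":[0,0,-0.02]},{"xyz":[0,0,0],"turn":[0,0,0]}]}}

```text
clock: 17.52
eef_pos: [569.0, 161.5, 109.7]
eef_rot: [3.14, 0.0, 1.789]
wrist_force: [5.0, 3.0, 2.0]
finger_gap: 13.8
```

```bash
python3 shot.py w7 200 150 160 120;python3 - <<'E'
from h import *
s=read_state(); print(s["eef_pos"],s["eef_rot"],s["wrist_force"],s["moment"],s["finger_gap"])
E
```

```text
17.525 [568.96964178 161.50002681 109.73930692] [3.14030451e+00 3.29940228e-04 1.78857801e+00] [ 0.215  0.494  1.511 -0.     1.135 -0.003] 0.011701182181629308
k 5.0
[568.99031871 161.50117607 109.77141956] [3.14024086e+00 2.74705109e-04 1.78879067e+00] [5.14285255 2.91394794 2.71283916] [ 0.39338731 -1.07954489  0.58678844] 13.530349558180903
```

View pics/w7.png

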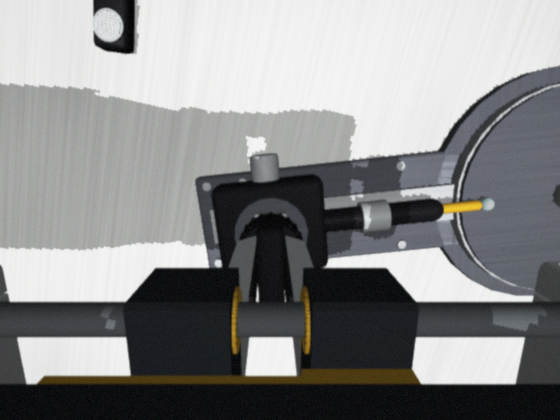

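Call:
{"api": "arm_command", "payload": {"deltas": [{"xyz":[0,0,0],"turn":[0,0,-0.02]},{"xyz":[0,0,0],"turn":[0,0,0]}]}}

```text
clock: 17.82
eef_pos: [569.0, 161.5, 109.8]
eef_rot: [3.14, 0.0, 1.769]
wrist_force: [4.5, 2.6, 3.3]
finger_gap: 14.1
```

```bash
python3 - <<'E'
from h import *
s=read_state(); print(s["eef_pos"],s["eef_rot"],s["wrist_force"],s["moment"],s["finger_gap"])
E
```

```text
[568.97557701 161.51229752 109.7677306 ] [3.14022176e+00 3.39521888e-04 1.76887874e+00] [4.45223734 2.59654035 3.28256189] [ 0.39892954 -1.08150544  0.8032831 ] 14.09583190492298
```

The moment climbed to 0.8 N m, so the knob is on the stop. I'll back off the wind-up, release and retreat.

Call:
{"api": "arm_command", "payload": {"deltas": [{"xyz":[0.0004,0.0003,0],"turn":[0,0,0.02]},{"xyz":[0,0,0],"turn":[0,0,0.02]},{"xyz":[0,0,0],"turn":[0,0,0]}]}}

```text
clock: 18.2
eef_pos: [569.1, 161.7, 109.7]
eef_rot: [3.141, 0.0, 1.809]
wrist_force: [3.1, 0.7, 4.8]
finger_gap: 13.5
```

Call:
{"api": "arm_command", "payload": {"deltas": [{"xyz":[0,0,0],"turn":[0,0,0]},{"xyz":[0,0,0],"turn":[0,0,0]},{"xyz":[0,0,0],"turn":[0,0,0]},{"xyz":[0,0,0],"turn":[0,0,0]}], "gripper": 0.4}}

```text
clock: 18.7
eef_pos: [568.8, 161.8, 109.3]
eef_rot: [-3.141, -0.0, 1.809]
wrist_force: [0.2, -0.3, 0.9]
finger_gap: 50.5
```

Call:
{"api": "arm_command", "payload": {"deltas": [{"xyz":[0,0,0.01],"turn":[0,0,0]},{"xyz":[0,0,0.02],"turn":[0,0,0]},{"xyz":[0,0,0.03],"turn":[0,0,0]},{"xyz":[0,-0.03,0.02],"turn":[0,0,0]},{"xyz":[0,-0.03,0],"turn":[0,0,0]},{"xyz":[0,0,0],"turn":[0,0,0]},{"xyz":[0,0,0],"turn":[0,0,0]}]}}

```text
clock: 19.58
eef_pos: [568.9, 102.4, 189.7]
eef_rot: [3.141, -0.0, 1.809]
wrist_force: [0.2, -0.3, -1.0]
finger_gap: 56.7
```

```bash
python3 shot.py w8 170 60 240 180;python3 - <<'E'
from h import *
c=camera("side"); u,v=238,150
im=np.clip(c["color"][v-45:v+45,u-60:u+60].astype(float)*1.3,0,255).astype('uint8')
cv2.imwrite("pics/s8.png",cv2.resize(im[:,:,::-1],None,fx=6.5,fy=6.5,interpolation=cv2.INTER_CUBIC))
E
```

```text
19.575 [568.91752199 102.39873005 189.70885654] [ 3.14142946e+00 -1.68147584e-04  1.80879381e+00] [ 0.115  0.384  1.472  0.     1.285 -0.123] 0.011857325360490943
k 3.3333333333333335
```

View pics/w8c.png

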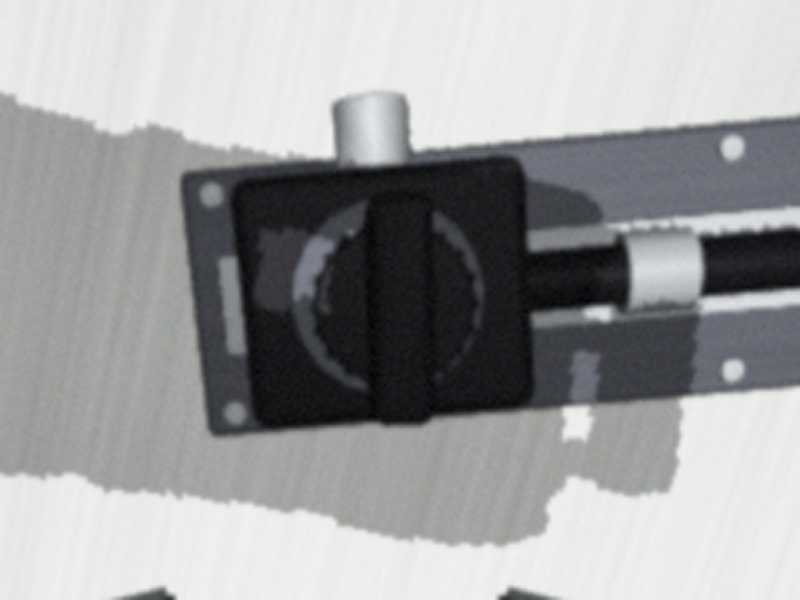

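View pics/s8.png

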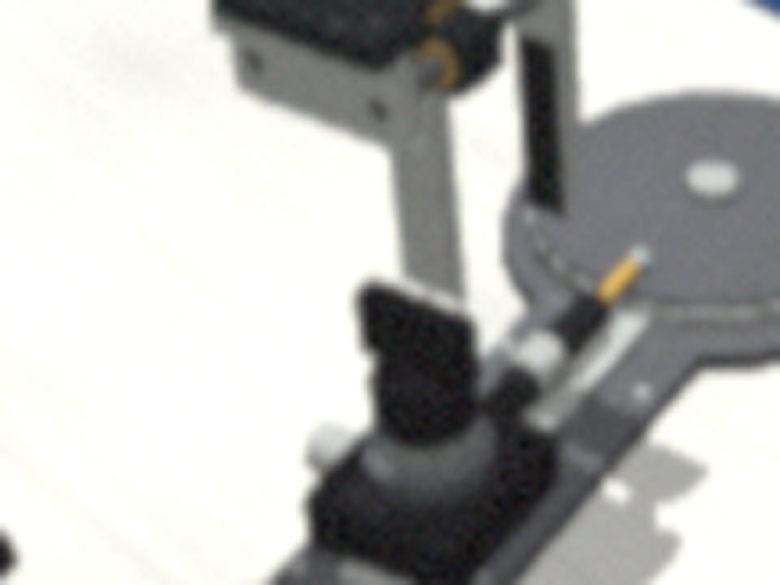

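```bash
python3 - <<'E'
from h import *
import pickle
s,c=pickle.load(open("w8.pkl","rb"))
d=camera("side")
t=np.array([np.cos(1.809),np.sin(1.809),0])*25
for z in(124,135):
    p=np.array([[569,161.2,z]])+np.array([t,-t]); print(z,(proj(c,p,s)-[170,60])*3.333,(proj(d,p)-[178,105])*6.5)
E
```

```text
124 [[404.86942098 181.76276816]
 [401.38758666 419.72383392]] [[349.94158192 277.07587081]
 [454.34468044 321.69364667]]
135 [[408.33392101 178.19590573]
 [404.50855243 427.69858589]] [[346.98116376 253.56709645]
 [452.17923811 298.06870436]]
```

```bash
python3 -c "
from h import *
save(camera('top'),'t9')
print(sign_off())"
```

```text
the job is handed in; nothing more can be done
None
```

View pics/t9.png

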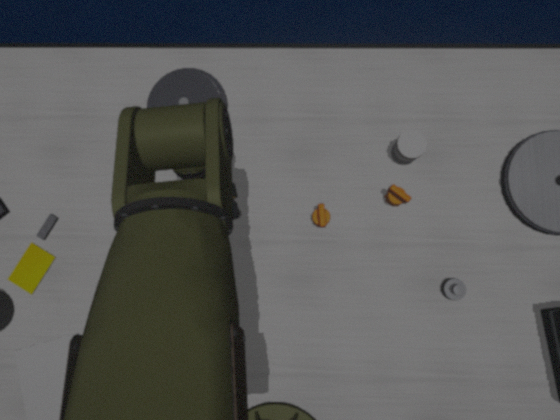

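The clamp knob is on the shaft, dropped over the cross pin, turned clockwise to the stop and released. I handed the job in at about 20 s of the 69 s allowed; `sign_off()` gives no verdict.

- **Fit:** I lined the slot up with the pin from the wrist camera, so the knob went straight down without hunting for the pin. The highest upward force I read was 14 N, before it dropped. It then went down freely to the expected seat height, and I felt about 5 N there.
- **Lock:** I turned it about 30° clockwise. The moment rose from about 0.35 to 0.8 N m at the stop. I then backed off 0.04 rad before letting go.
- **Last checks:** In the wrist and side pictures the bar top matches the fully home height (124 mm) rather than 11 mm high. The bar is about 5° clockwise of the stand's y direction, which is inside the 11° limit and is probably play in the slot. The gripper is open and clear of everything.
- **Bystanders:** The jar and weight are where they were in the last top view. The arm hid the loupe there, but the loupe was never near the arm's path.
- **Disagreement:** The side and top cameras put the shaft 2 to 5 mm from where the wrist camera did. I went with the wrist camera, and the knob fitted.

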